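# Seat the slide case behind the dock's raised sill

## Robot

A 6-joint arm with a two-finger parallel gripper is mounted at the origin on the work surface. World frame = base frame: x ahead of the robot, y to its left, z up, the work surface at z = 0. Lengths are in m, angles in rad, forces in N, time in s.
With the tool pointing down it reaches from about 0.3 to 0.875 m from the base axis. Payload 6.4 kg.
Tool frame: the origin (TCP) lies midway between the tips of the shut fingers; the grasp point (between the pads) lies 19 mm behind it; z points along the fingers, y is the line along which they close (so a half turn about z gives the same grasp; the last joint's range is limited). The gripper opens to 85 mm and grips with 20 to 120 N. Pads are 22 mm wide; open, the fingers measure 114 mm over their backs; the gripper's body (76 mm by 85 mm) begins 54 mm behind the grasp point. The pads swing forward as they close: fully open they stand 13 mm farther back than shut.
Start: joints at [0.991, 0.181, 1.607, -0, 1.354, -0.206], TCP at [0.21, 0.535, 0.231] pointing down, gripper open.
Joint ranges: [-2.99, 2.99], [-0.89, 2.07], [0.3, 2.58], [-1.14, 4.28], [0, 2.63], [-3.12, 3.12]. Speed limits (rad/s): [2.57, 2.57, 3.01, 3.14, 3.14, 3.14].

## Interface

Orientations are given as a unit quaternion [w, x, y, z].
In Python, from bench import sensors, vision, ctrl gives the robot as it stands.
- The arm moves only by the tool carry_out, never from a script. Its argument "deltas" is text: rows parted by semicolons, each of 7 numbers parted by spaces: the shift along the tool's x, y, z in mm, then the turn, a rotation vector about the tool's x, y, z in rad, then the closure, from 0 (fully open) to 1 (shut). In form: tx ty tz ax ay az claw; .... A call has 1 to 12 rows; each row is the pose to reach, as a shift and turn from the pose commanded when the call began, along the tool's axes at that moment; what a row does not reach only later rows make up. A row lasts 1/8 s, in which the tool goes at most 62.5 mm and 10.7 degrees, less where a joint would pass 70% of its speed; a pose out of reach is approached as far as the arm can. A call with a gripper value outside its range is refused whole. The fingers move at their own pace and stop on an object; the grip force is fixed at half the most. Time passes only in rows, so rows that repeat a pose let the fingers close. It gives the time, the measured TCP pose, the force, the opening and the grip force at its end, in the units of the state.
- sensors.get_obs(): the state, without advancing time (a new reading comes with each control period).
- vision.camera(name): name is "scene" or "top" or "wrist"; returns the picture (384x512x3 uint8, blue, green, red); there is no depth.
- vision.camera_model(name): a dict with "K" (3x3 intrinsics, pixels), "extrinsics" (4x4, takes a point from world to camera coordinates); the wrist camera has in their place "hand_eye" (4x4, takes a point from camera to tool coordinates, whose origin is the TCP and whose axes are the flange's). Camera axes: x right, y down, z forward; pixel columns grow to the right and rows downward; lengths in m; the calibration is good to about 2 mm. A picture is of the moment at which its call begins: read the wrist's pose just before it. camera_model takes no time and is no camera call.
- ctrl.hand_in(): hands the job in; it is judged then, once.
The state is a dict: "time_s": time; "q": joint angles; "dq": joint speeds; "joint_efforts": joint torques, N m; "eef_pos": TCP position; "eef_rot": TCP orientation; "wrist_force": force on the tool from outside, world axes, zero at the start; "torque": the same for the moment, N m; "opening": opening from 0.0 (shut) to 1.0 (fully open); "grasp_force": force on a finger pad.
Only numpy, scipy, OpenCV 4.12 (cv2) and the standard library are available. Lean on these libraries where they do the work, as an engineer would, in place of code of your own. Each camera call takes 0.05 s, during which the arm holds its last target. There are 200 camera calls.

## Task

Dock the slide case in the steel reader dock: take it by its fin and raise its front end onto the dock's raised sill, with its rear end still standing on the bench, then push it in from behind, over the sill and under the arch, until it has dropped flat behind the sill and is up against the rubber end stop. There are glass slides inside: do not ram, press hard on or drop it on the sill or the stop (ease off when it binds), do not tip the case steeply, and leave the other things on the bench where they are.

Things in the scene. Friction and masses are not known exactly. Their poses are not given: they have to be found in the camera images.
- case: Closed grey plastic slide case, 165 long (x) x 110 wide (y) x 40 high, flat walls, 0.45 to 0.8 kg. Origin: centre of the underside. +x points to its leading end, which carries the fin and goes in first. It starts facing the sill, leading end 20 to 70 mm short of it, a little askew and off-centre. Only the fin can be gripped: a light grip (10 N) lets it pitch between the pads as its front is raised, a firm one lifts the rear too.
- case_fin (a point): Grip point on the case's fin: an upright grey plate on the lid, 36 long (along case x) x 12 thick (along case y), from the lid's top at 40 to 75 mm above the underside. The point lies at case x = +54 mm, y = 0, 64 mm above the underside. Pinch the fin across its thickness from above.
- case_lead (a point): Middle of the case's leading bottom edge (case x = +82.5 mm, y = 0, z = 0).
- case_rear (a point): Middle of the case's rear bottom edge (case x = -82.5 mm, y = 0, z = 0). The rear wall above it is flat and 40 high: push there. About when the leading edge is 90 to 110 mm past the sill the case should tip inwards, but friction on whatever pushes can hold the rear down, so that it binds and the push stiffens: ease off a few mm and it tips by itself.
- dock: Steel dock fixed to the bench; its place differs every time. Origin: at bench height, middle of the sill's inner face; +x points into the dock, z up. Floor 5 mm above the bench, from x = 0 to the stop at x = 169 mm: 4 mm of play for the case. Side cheeks 25 mm high, inner faces at y = +/-58 mm from x = 25 mm on (3 mm play a side), flared to about +/-65 mm at x = -3 mm.
- sill: The dock's raised threshold: a steel bar with a rounded top, 14 mm above the bench (9 mm above the dock's floor), from dock x = -8 to 0 mm, 124 mm wide. Origin and axes as the dock's. The case may be pressed on it with at most 25 N, and may drop on it from a few mm only (60 N).
- stop: The rigid rubber-faced end stop of the dock: a wall 45 mm high above the bench, its face at dock x = 169 mm. Origin and axes as the dock's (not on its face). The case may press on it with at most 25 N.
- oil: Bystander: small amber oil bottle, 32 across, 75 high. Origin under its centre.
- beaker: Bystander: white ceramic beaker, 64 across, 75 high. Origin under its centre.
- stain_jar: Bystander: closed glass jar, 52 across, 70 high. Origin under its centre.
- dishes: Bystander: stack of clear dishes, 94 across, 44 high. Origin under its centre.
- pen: Bystander: marker pen 130 long, 12 thick, lying on the bench. Origin under its centre.
- dock_arch (a point): Middle of the white arch over the dock, at dock x = 108 mm, y = 0, 131 mm above the bench, under its black reader head. The arch spans dock x = 91 to 125 mm, underside 138 mm (head 131 mm, within 30 mm of the middle), top 152 mm above the bench, 142 mm wide. The fin passes below it; a gripper holding the fin does not.
There are look-alikes about, which are no part of the job. Leave any green or orange look-alike of the case alone. Leave any red look-alike of the dock alone.

How it is judged:
On the way:
1. the front end of the case rests or is held over the sill while its rear end still stands on the bench (x of case_lead in the frame of dock between 0 and 0.09 m and height (world z) of case_lead above 0.011 m and height (world z) of case_rear below 0.006 m), for 0.2 s.
At the end, for the whole second after the job is handed in: The case lies flat on the dock's floor behind the sill (leading and rear bottom edges less than 8 mm above the bench), between the cheeks, its leading end within 2.5 mm of the end stop, released and at rest (x of case_lead in the frame of dock above 0.1665 m and z of each of case_lead, case_rear in the frame of dock below 0.008 m and y of case in the frame of dock between -0.005 and 0.005 m and linear speed of case below 0.01 m/s); the robot touches nothing.
It fails at once if the case presses on the end stop with more than 25 N (contact force between case and stop above 25 N).
It fails at once if the robot presses or pushes the case on the sill with more than 25 N, or it is dropped on it hard (more than 60 N) ((contact force between case and sill above 25 N and contact force between the fingers and case above 5 N) or contact force between case and sill above 60 N).
It fails at once if the case is tipped by more than 20 degrees (angle between case's own z axis and vertical above 0.35 rad).
It fails at once if a bystander is moved by more than 30 mm (distance of any of oil, beaker, stain_jar, dishes, pen from where it was at the start of the episode above 0.03 m).
It also fails if it takes over 72 s, if anything falls off the work surface, if the arm or the gripper's body presses on something with over 40 N, if the wrist force passes 120 N, or if a joint passes its speed limit or range.

## Working session

There is one attempt and no reset: what is moved stays moved. The work goes in short steps, Python scripts to look and compute and a tool call to move; the robot and the scene stay as the last step left them, time stands still between calls to the robot, and variables do not carry over. Pictures are saved under pics/ and viewed, at most 10 in all, crops included, and the job is handed in when it is done.

Besides the shell and the picture viewer there is one more tool, called after "Call:" as name(argument=value, ...) on one line, values as JSON. carry_out: Moves the arm, as the interface text tells. Its arguments: {"type":"object","properties":{"deltas":{"type":"string"}},"required":["deltas"]}

```bash
mkdir -p pics; ls; python3 - <<'E'
from bench import sensors, vision
import cv2,numpy as np
o=sensors.get_obs();print(o)
for n in("scene","top","wrist"):
    im=vision.camera(n);cv2.imwrite(f"pics/{n}0.png",im);m=vision.camera_model(n)
    print(n,{k:np.round(v,4).tolist() if not isinstance(v,str) else v for k,v in m.items()})
a=cv2.imread("pics/top0.png");b=cv2.imread("pics/scene0.png")
cv2.imwrite("pics/top0b.png",cv2.resize(a,(800,600),interpolation=cv2.INTER_CUBIC))
E
```

```text
pics
{'time_s': 0.0, 'q': array([ 9.90683827e-01,  1.81538100e-01,  1.60803417e+00,  9.83521398e-06,
        1.35380491e+00, -2.06320503e-01]), 'dq': array([-3.16773598e-05,  6.17547513e-04, -1.47754887e-03,  6.23555359e-04,
       -4.61402156e-04, -5.80829267e-04]), 'joint_efforts': array([ 3.21940743e-04, -4.44883275e+01, -3.51329577e+01, -2.15772411e-04,
        9.30146343e-03, -5.76462909e-06]), 'eef_pos': array([0.20963479, 0.53481511, 0.23037317]), 'eef_rot': array([-3.46316287e-04,  1.85810818e-01,  9.82585133e-01, -8.22328556e-04]), 'wrist_force': array([ 0.40671283, -0.5877113 , -0.59156848]), 'torque': array([-0.00419095,  0.06528472,  0.0067954 ]), 'grasp_force': 0.0, 'opening': 0.9994966338675408}
scene {'K': [[347.9535, 0.0, 256.5076], [0.0, 347.9535, 195.9903], [0.0, 0.0, 1.0]], 'extrinsics': [[-0.3664, 0.9305, -0.0003, 0.1213], [0.6412, 0.2523, -0.7248, -0.2365], [-0.6743, -0.2658, -0.689, 1.4495], [0.0, 0.0, 0.0, 1.0]]}
top {'K': [[384.4733, 0.0, 248.1847], [0.0, 384.4733, 194.1995], [0.0, 0.0, 1.0]], 'extrinsics': [[-0.0192, -0.9998, 0.0051, 0.0654], [-0.9955, 0.0187, -0.0928, 0.5261], [0.0927, -0.0069, -0.9957, 1.148], [0.0, 0.0, 0.0, 1.0]]}
wrist {'K': [[267.8737, 0.0, 254.9634], [0.0, 267.8737, 190.7906], [0.0, 0.0, 1.0]], 'hand_eye': [[-0.001, -0.9649, -0.2627, 0.0669], [1.0, -0.0012, 0.0006, -0.0009], [-0.0009, -0.2627, 0.9649, -0.1437], [0.0, 0.0, 0.0, 1.0]]}
```

View pics/top0b.png

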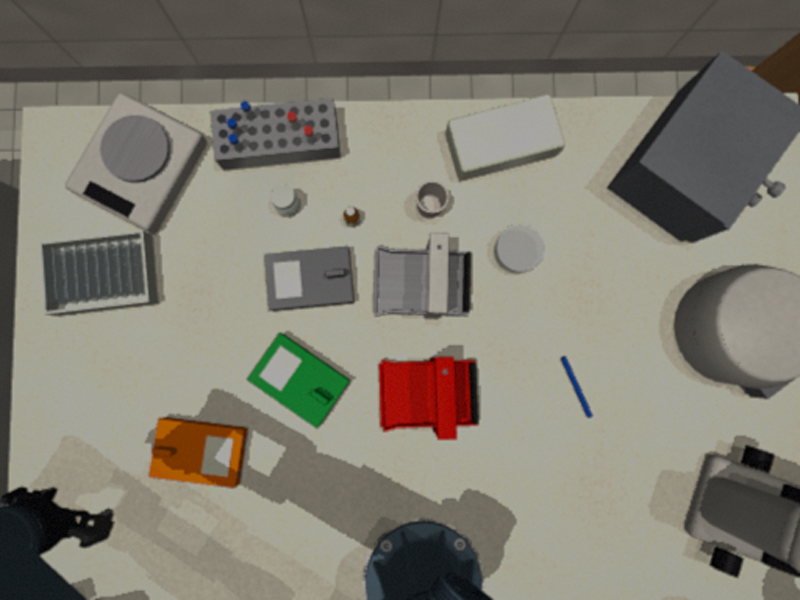

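View pics/scene0.png

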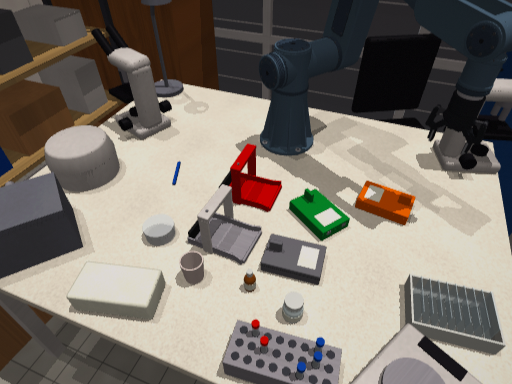

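The case candidates in the enlarged top view are grey (310,278), green (300,380) and orange (198,452). The dock candidates are steel (422,280) and red (430,395). By the description I choose the grey case and the steel dock, and I'll check both in one close crop.

```bash
cat > h.py <<'E'
import numpy as np, cv2
from scipy.spatial.transform import Rotation as R
from bench import sensors, vision
def tool():
    o=sensors.get_obs();w,x,y,z=o["eef_rot"];T=np.eye(4);T[:3,:3]=R.from_quat([x,y,z,w]).as_matrix();T[:3,3]=o["eef_pos"];return T
def cam(n,T=None):
    m=vision.camera_model(n);K=np.array(m["K"])
    E=np.array(m["extrinsics"]) if n!="wrist" else np.linalg.inv(T@np.array(m["hand_eye"]))
    return K,E
def back(K,E,uv,z):
    """pixel -> world point at height z"""
    d=E[:3,:3].T@np.linalg.inv(K)@np.array([uv[0],uv[1],1.]);c=-E[:3,:3].T@E[:3,3]
    return c+d*(z-c[2])/d[2]
def proj(K,E,P):
    P=np.atleast_2d(P);q=(K@(E[:3,:3]@P.T+E[:3,3:]))
    return (q[:2]/q[2]).T
E
python3 - <<'E'
from h import *
a=cv2.imread("pics/top0.png")
c=a[145:212,160:315];cv2.imwrite("pics/crop.png",cv2.resize(c,None,fx=5,fy=5,interpolation=cv2.INTER_CUBIC))
K,E=cam("top")
for n,uv,z in[("fin",(213,174.5),.075),("case c",(198,178),.04),("dock c",(263,181),.005),("oil",(225,138),.075),("dish",(332,159),.044),("beaker",(277,127),.075)]: print(n,back(K,E,uv,z).round(3))
E
```

```text
fin [0.582 0.158 0.075]
case c [0.578 0.206 0.04 ]
dock c [0.569 0.008 0.005]
oil [0.691 0.121 0.075]
dish [ 0.628 -0.2    0.044]
beaker [ 0.721 -0.034  0.075]
```

View pics/crop.png

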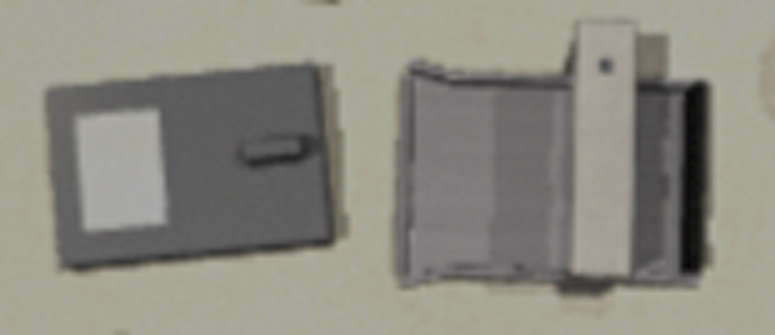

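The crop confirms it: the grey case, with its fin at the right end (crop 275,150), faces the steel dock, whose sill edge is at crop x≈405. Next I move above them for a close wrist view.

Call:
carry_out(deltas="-473 -207 -70 0 0 1.197 0; -473 -207 -70 0 0 1.197 0; -473 -207 -70 0 0 1.197 0; -473 -207 -70 0 0 1.197 0; -473 -207 -70 0 0 1.197 0; -473 -207 -70 0 0 1.197 0; -473 -207 -70 0 0 1.197 0; -473 -207 -70 0 0 1.197 0; -473 -207 -70 0 0 1.197 0; -473 -207 -70 0 0 1.197 0; -473 -207 -70 0 0 1.197 0; -473 -207 -70 0 0 1.197 0")

```text
time_s: 1.65
eef_pos: [0.5736, 0.1713, 0.3011]
eef_rot: [-0.0, 0.706, 0.708, -0.0]
wrist_force: [-0.6, 0.4, 0.5]
opening: 1.0
grasp_force: 0.0
```

```bash
python3 - <<'E'
from h import *
T=tool();im=vision.camera("wrist");cv2.imwrite("pics/w1.png",im);np.save("w1.npy",T);print(T.round(4))
cv2.imwrite("pics/w1b.png",cv2.resize(im,(800,600),interpolation=cv2.INTER_CUBIC))
E
```

```text
[[-2.100e-03  1.000e+00 -6.000e-04  5.736e-01]
 [ 1.000e+00  2.100e-03  2.000e-04  1.713e-01]
 [ 2.000e-04 -6.000e-04 -1.000e+00  3.011e-01]
 [ 0.000e+00  0.000e+00  0.000e+00  1.000e+00]]
```

View pics/w1b.png

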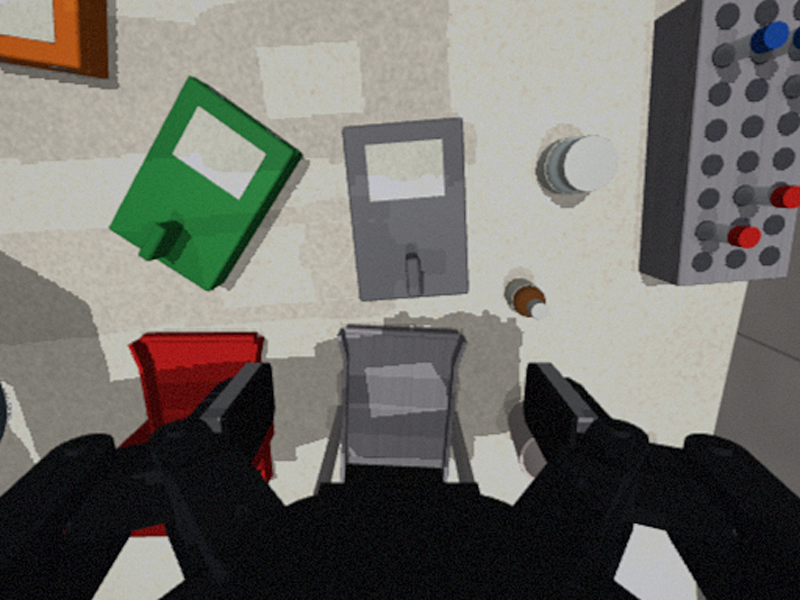

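The wrist view shows the case lid corners near (344,128), (461,118), (468,292) and (361,300), the fin at (414,275), and the dock's sill from about (342,328) to (466,330). I'll enlarge it to pick points precisely.

```bash
python3 - <<'E'
from h import *
im=cv2.imread("pics/w1.png")
a=im[70:198,205:310];b=im[196:324,205:310]
c=np.hstack([a,b]);c=cv2.resize(c,None,fx=3.8,fy=4.6,interpolation=cv2.INTER_CUBIC)
for k in range(0,c.shape[1],38): cv2.line(c,(k,0),(k,5),(0,0,255),1)
cv2.imwrite("pics/w1c.png",c);print(c.shape)
E
```

```text
(589, 798, 3)
```

View pics/w1c.png

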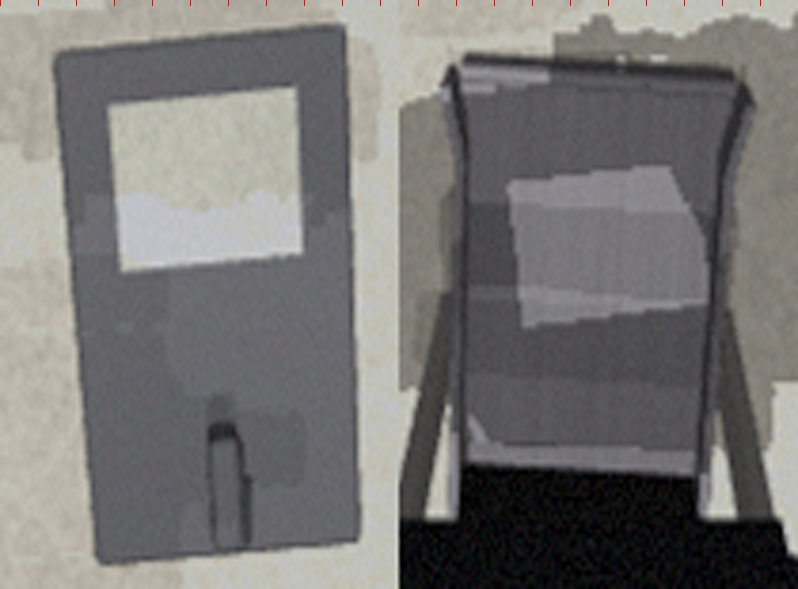

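```bash
python3 - <<'E'
from h import *
from scipy.optimize import least_squares
T=np.load("w1.npy");K,E=cam("wrist",T);Kt,Et=cam("top")
A=lambda u,v:(205+u/3.8,70+v/4.6); B=lambda u,v:(205+(u-399)/3.8,196+v/4.6)
cl=lambda u,v:(160+u/5-.4,145+v/5-.4)
lw=[A(55,53),A(346,25),A(360,541),A(98,563)]
lt=[cl(62,268),cl(47,90),cl(312,65),cl(333,242)]  # rear -y(low x), rear +y, lead +y, lead -y
L=np.array([[-82.5,-55,40],[-82.5,55,40],[82.5,55,40],[82.5,-55,40]])/1e3
def W(p,P):
    c,s=np.cos(p[2]),np.sin(p[2]);P=np.array(P);return np.c_[p[0]+c*P[:,0]-s*P[:,1],p[1]+s*P[:,0]+c*P[:,1],P[:,2]]
def show(n,r):print(n,r.x.round(4),"res px",r.fun.reshape(-1,2).round(1).tolist())
x0=[.578,.206,-np.pi/2]
pw=[back(K,E,q,.04) for q in lw];print("sides",[round(float(np.linalg.norm(pw[i]-pw[i-1])),4) for i in range(4)])
rw=least_squares(lambda p:(proj(K,E,W(p,L))-lw).ravel(),x0);show("case wrist",rw)
rt=least_squares(lambda p:(proj(Kt,Et,W(p,L))-[lt[0],lt[1],lt[2],lt[3]]).ravel(),x0);show("case top",rt)
D=np.array([[-8,-62,0],[-8,62,0],[169,-58,5],[169,58,5]])/1e3
dw=[B(462,53),B(733,68),B(465,463),B(697,475)]
print("dock pts",[back(K,E,q,z).round(4).tolist() for q,z in zip(dw,D[:,2])])
rd=least_squares(lambda p:(proj(K,E,W(p,D))-dw).ravel(),[.57,.09,-np.pi/2]);show("dock wrist",rd)
for n,(u,v) in dict(l1=(467,200),l2=(467,410),r1=(715,200),r2=(700,430)).items():
    P=back(K,E,B(u,v),.005);c,s=np.cos(rd.x[2]),np.sin(rd.x[2]);d=P[:2]-rd.x[:2];print(n,np.round([c*d[0]+s*d[1],-s*d[0]+c*d[1]],4))
dt=[cl(400,285),cl(402,75)];print("top sill",[back(Kt,Et,q,0).round(4) for q in dt])
c=rw.x;print("fin",W(c,[[.054,0,.064]]),"fin px top/wrist",proj(Kt,Et,W(c,[[.054,0,.075]])),proj(K,E,W(c,[[.054,0,.075]])))
d=W(c,[[.0825,0,0]])[0,:2]-rd.x[:2];cc,s=np.cos(rd.x[2]),np.sin(rd.x[2]);print("lead in dock",cc*d[0]+s*d[1],-s*d[0]+cc*d[1])
E
```

```text
sides [0.1627, 0.1079, 0.1629, 0.1081]
case wrist [ 0.5825  0.2094 -1.4954] res px [[-0.8, -0.5], [0.7, -0.7], [0.6, 0.7], [-0.6, 1.0]]
case top [ 0.5785  0.208  -1.4886] res px [[-0.4, 0.4], [-0.5, -0.0], [0.8, -0.4], [0.1, 0.1]]
dock pts [[0.5142, 0.0859, 0.0], [0.6393, 0.08, 0.0], [0.5107, -0.0916, 0.005], [0.6273, -0.0972, 0.005]]
dock wrist [ 0.5765  0.0748 -1.6155] res px [[0.4, 0.2], [-0.3, 0.0], [0.1, -0.1], [-0.2, -0.2]]
l1 [ 0.0502 -0.059 ]
l2 [ 0.1439 -0.0576]
r1 [0.0448 0.0578]
r2 [0.1479 0.0584]
top sill [array([0.5069, 0.0823, 0.    ]), array([0.639 , 0.0788, 0.    ])]
fin [[0.58655658 0.15552857 0.064     ]] fin px top/wrist [[213.70490811 173.08845387]] [[264.76973007 177.93330895]]
lead in dock -0.05284173761592648 0.009869748222004005
```

Wrist and top views agree within about 2–4 mm, and the sizes match. The case is at (0.5825, 0.209) with yaw −1.495. The dock is at (0.5765, 0.075) with yaw −1.6155. I descend over the fin.

Call:
carry_out(deltas="-16 12 40 0 0 -0.073 0; -16 12 90 0 0 -0.073 0; -16 12 140 0 0 -0.073 0; -16 12 180 0 0 -0.073 0; -16 12 210 0 0 -0.073 0; -16 12 230 0 0 -0.073 0; -16 12 245 0 0 -0.073 0; -16 12 253 0 0 -0.073 0; -16 12 253 0 0 -0.073 0")

```text
time_s: 2.82
eef_pos: [0.5868, 0.1539, 0.0484]
eef_rot: [0.0, 0.681, 0.732, 0.0]
wrist_force: [0.7, -0.3, 0.2]
opening: 1.002
grasp_force: 0.0
```

```bash
python3 - <<'E'
from h import *
T=tool();im=vision.camera("wrist");np.save("w2.npy",T);print(T.round(4))
cv2.imwrite("pics/w2.png",cv2.resize(im,(800,600),interpolation=cv2.INTER_CUBIC))
K,E=cam("wrist",T);print(proj(K,E,[[.5866,.1555,.075]])*800/512)
E
```

```text
[[-7.300e-02  9.973e-01  1.000e-04  5.868e-01]
 [ 9.973e-01  7.300e-02  0.000e+00  1.539e-01]
 [-0.000e+00  1.000e-04 -1.000e+00  4.840e-02]
 [ 0.000e+00  0.000e+00  0.000e+00  1.000e+00]]
[[400.28801961 399.3176415 ]]
```

View pics/w2.png

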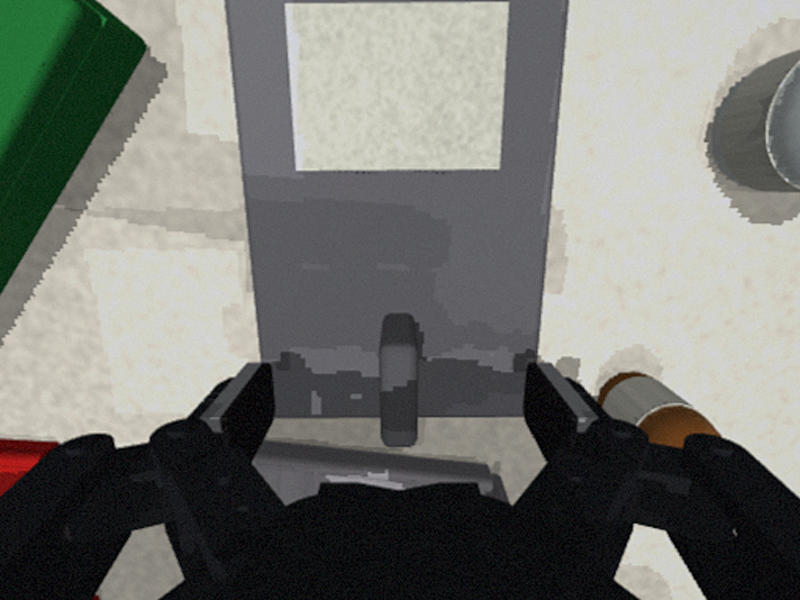

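The fin sits centred between the pads (400,393), and the fingers clear the oil bottle. I close gradually.

Call:
carry_out(deltas="0 0 0 0 0 0 0.5; 0 0 0 0 0 0 0.8; 0 0 0 0 0 0 0.83; 0 0 0 0 0 0 0.85; 0 0 0 0 0 0 0.86; 0 0 0 0 0 0 0.87; 0 0 0 0 0 0 0.87; 0 0 0 0 0 0 0.87")

```text
time_s: 3.88
eef_pos: [0.5868, 0.1539, 0.0485]
eef_rot: [0.0, 0.681, 0.732, 0.0]
wrist_force: [-0.7, -0.8, 2.7]
opening: 0.134
grasp_force: 23.5
```

The grip is 23.5 N at 0.87 closure, so force can be tuned by closure. I compute the raise, alignment and advance waypoints.

```bash
cat >> h.py <<'E'
DOCK=np.array([.5765,.0748,-1.6155])
def pose(p,yaw,pitch):
    """case pose from dock-frame LEAD-REAR description: p=rear edge (dock x,y, z), yaw rel. dock, pitch nose up"""
    T=np.eye(4);T[:3,:3]=R.from_euler("ZY",[yaw,-pitch]).as_matrix();T[:3,3]=np.array(p)+T[:3,:3]@[.0825,0,0]
    D=np.eye(4);D[:3,:3]=R.from_euler("z",DOCK[2]).as_matrix();D[:2,3]=DOCK[:2];return D@T
def grip(xc,zc):
    """tool in case frame: tool x=-case x, y=case y, z down"""
    G=np.eye(4);G[:3,:3]=np.diag([-1.,1,-1]);G[:3,3]=[xc,0,zc];return G
def delta(T0,T1):
    M=np.linalg.inv(T0)@T1;return np.r_[M[:3,3]*1e3,R.from_matrix(M[:3,:3]).as_rotvec()]
def dockpt(P):
    c,s=np.cos(DOCK[2]),np.sin(DOCK[2]);d=np.array(P)[:2]-DOCK[:2];return np.array([c*d[0]+s*d[1],-s*d[0]+c*d[1]])
E
python3 - <<'E'
from h import *
T0=tool();G=grip(.056,.0485);C=T0@np.linalg.inv(G)
rear=C@[-.0825,0,0,1];lead=C@[.0825,0,0,1];yaw=np.arctan2(C[1,0],C[0,0])-DOCK[2]
r=dockpt(rear);l=dockpt(lead);print("rear",r,"lead",l,"yaw",yaw)
for n,q in dict(A=((r[0],r[1],.001),yaw,.15),B=((-.165-.030,0,.001),0,.15),C=((-.165+.04,0,.001),0,.15)).items():
    print(n,delta(T0,pose(*q)@G).round(3))
E
```

```text
rear [-0.21699215 -0.00953157] lead [-0.0531372   0.00987341] yaw 0.11787874107744867
A [ 8.7960e+00  1.2000e-02 -2.1193e+01  0.0000e+00 -1.5000e-01 -0.0000e+00]
B [-1.3265e+01 -8.3620e+00 -2.1192e+01  9.0000e-03 -1.5000e-01  1.1800e-01]
C [-8.2779e+01 -1.6594e+01 -2.1186e+01  9.0000e-03 -1.5000e-01  1.1800e-01]
```

Call:
carry_out(deltas="1.5 0 -4 0 -0.025 0 0.87; 3 0 -8 0 -0.05 0 0.87; 6 0 -15 0 -0.1 0 0.87; 9 0 -21 0 -0.15 0 0.87; 3 -3 -21 0.003 -0.15 0.04 0.87; -5 -6 -21 0.006 -0.15 0.08 0.87; -13 -8 -21 0.009 -0.15 0.118 0.87; -13 -8 -21 0.009 -0.15 0.118 0.87; -13 -8 -21 0.009 -0.15 0.118 0.87")

```text
time_s: 5.0
eef_pos: [0.5798, 0.1396, 0.0693]
eef_rot: [0.052, 0.721, 0.689, -0.054]
wrist_force: [-0.3, -0.2, -4.9]
opening: 0.142
grasp_force: 23.0
```

```bash
python3 - <<'E'
from h import *
T=tool();im=vision.camera("top");im2=vision.camera("scene");imw=vision.camera("wrist");np.save("w3.npy",T)
for n,i in(("t3",im),("s3",im2),("w3",imw)):cv2.imwrite(f"pics/{n}.png",i)
a=cv2.resize(im[135:220,160:320],(800,425),interpolation=cv2.INTER_CUBIC)
cv2.imwrite("pics/c3.png",cv2.resize(im2[170:300,180:340],(738,600),interpolation=cv2.INTER_CUBIC))
C=T@np.linalg.inv(grip(.056,.0485));print("lead",C@[.0825,0,0,1],dockpt(C@[.0825,0,0,1]),"rear",C@[-.0825,0,0,1],dockpt(C@[-.0825,0,0,1]))
E
```

```text
lead [0.57829826 0.10613207 0.02532128 1.        ] [-0.03138113  0.00039627] rear [5.85816675e-01 2.69095374e-01 5.94073515e-04 1.00000000e+00] [-0.19451762  0.00062454]
```

View pics/c3.png

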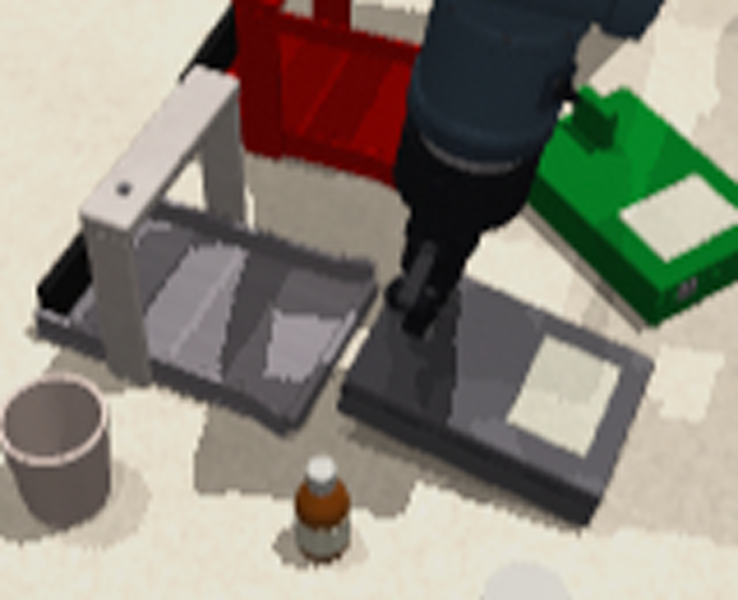

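The scene crop shows the front raised and the case squared up to the dock. I check it against model projections.

```bash
python3 - <<'E'
from h import *
T=np.load("w3.npy");K,E=cam("scene");C=T@np.linalg.inv(grip(.056,.0485))
q=lambda P:((proj(K,E,P)-[180,170])*[4.6125,4.615]).round(0).tolist()
pc=np.array([[-82.5,55,0],[82.5,55,0],[82.5,55,40],[-82.5,55,40],[-82.5,-55,40]])/1e3
print("case rear+y bot, lead+y bot, lead+y lid, rear+y lid, rear-y lid",q(pc@C[:3,:3].T+C[:3,3]))
D=pose((0,0,0),0,0);D[:3,3]-=D[:3,:3]@[.0825,0,0]
pd=np.array([[-8,62,0],[-8,-62,0],[-8,62,14],[-8,-62,14],[125,71,152],[91,71,152],[91,-71,152],[125,-71,152]])/1e3
print("dock sill+y bot, -y bot, tops; arch",q(pd@D[:3,:3].T+D[:3,3]))
K,E=cam("top");q=lambda P:(proj(K,E,P)).round(1).tolist();print("arch top cam",q(pd@D[:3,:3].T+D[:3,3])[4:])
E
```

```text
case rear+y bot, lead+y bot, lead+y lid, rear+y lid, rear-y lid [[581.0, 529.0], [329.0, 411.0], [338.0, 374.0], [598.0, 495.0], [653.0, 355.0]]
dock sill+y bot, -y bot, tops; arch [[291.0, 431.0], [371.0, 291.0], [291.0, 418.0], [371.0, 278.0], [70.0, 209.0], [121.0, 227.0], [235.0, 75.0], [187.0, 60.0]]
arch top cam [[287.1, 147.6], [274.8, 147.3], [273.8, 198.8], [286.3, 199.1]]
```

Call:
carry_out(deltas="-0.3 -0.5 -2 0 0 0 0.87; -5.2 -0.5 -1.2 0 0 0 0.87; -10.2 -0.5 -0.5 0 0 0 0.87; -15.2 -0.5 0.3 0 0 0 0.87; -20.2 -0.5 1 0 0 0 0.87; -25.2 -0.5 1.8 0 0 0 0.87; -30.2 -0.5 2.5 0 0 0 0.87; -35.2 -0.5 3.3 0 0 0 0.87; -40 -0.5 4 0 0 0 0.87; -40 -0.5 4 0 0 0 0.87")

```text
time_s: 6.4
eef_pos: [0.5774, 0.0998, 0.0714]
eef_rot: [0.052, 0.721, 0.689, -0.054]
wrist_force: [-0.6, -0.0, -5.3]
opening: 0.141
grasp_force: 22.8
```

Call:
carry_out(deltas="-5 0 0.7 0 0 0 0.87; -10 0 1.5 0 0 0 0.87; -15 0 2.2 0 0 0 0.87; -20 0 3 0 0 0 0.87; -25 0 3.7 0 0 0 0.87; -30 0 4.5 0 0 0 0.87; -30 0 4.5 0 0 0 0.87; -30 0 4.5 0 0 0 0.87")

```text
time_s: 7.4
eef_pos: [0.576, 0.0699, 0.0714]
eef_rot: [0.052, 0.721, 0.689, -0.054]
wrist_force: [-0.6, -0.5, -4.9]
opening: 0.137
grasp_force: 22.8
```

```bash
python3 - <<'E'
from h import *
T=tool();im=vision.camera("top");im2=vision.camera("scene")
a=cv2.resize(im[140:215,170:310],(800,429),interpolation=cv2.INTER_CUBIC);cv2.imwrite("pics/t4.png",a)
cv2.imwrite("pics/c4.png",cv2.resize(im2[170:290,180:340],(800,600),interpolation=cv2.INTER_CUBIC))
C=T@np.linalg.inv(grip(.056,.0485))
for n,x in(("lead",.0825),("rear",-.0825)): P=C@[x,0,0,1];print(n,P[2],dockpt(P))
E
```

```text
lead 0.02739886128120503 [ 0.03834539 -0.00026079]
rear 0.0027158567898448137 [-0.12479791 -0.00014748]
```

View pics/c4.png

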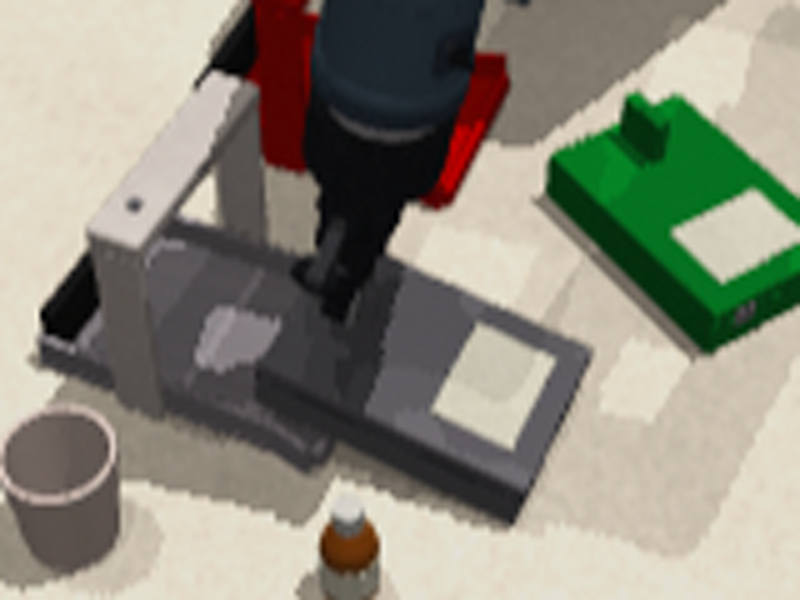

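Call:
carry_out(deltas="-5 0 0.7 0 0 0 0.87; -10 0 1.5 0 0 0 0.87; -15 0 2.2 0 0 0 0.87; -20 0 3 0 0 0 0.87; -20 0 3 0 0 0 0.87; -20 0 3.7 0 0 0 0.87; -20 0 4.4 0 0 0 0.87; -20 0 5 0 0 0 0.87; -20 0 5 0 0 0 0.87")

```text
time_s: 8.62
eef_pos: [0.5756, 0.0492, 0.07]
eef_rot: [0.052, 0.721, 0.689, -0.054]
wrist_force: [0.2, -3.8, 0.9]
opening: 0.134
grasp_force: 23.6
```

Contact is gentle and the weight is now carried. I release gradually.

Call:
carry_out(deltas="0 0 0 0 0 0 0.865; 0 0 0 0 0 0 0.86; 0 0 0 0 0 0 0.855; 0 0 0 0 0 0 0.85; 0 0 0 0 0 0 0.83; 0 0 0 0 0 0 0.75; 0 0 0 0 0 0 0.5; 0 0 0 0 0 0 0.5")

```text
time_s: 9.62
eef_pos: [0.5751, 0.0495, 0.0694]
eef_rot: [0.052, 0.721, 0.689, -0.054]
wrist_force: [1.2, -0.5, 0.2]
opening: 0.497
grasp_force: 0.0
```

```bash
python3 - <<'E'
from h import *
T=tool();G=np.diag([-1.,1,-1,1])
im=vision.camera("wrist");K,E=cam("wrist",T);cv2.imwrite("pics/w5.png",im)
def tgt(x,y,z):
    M=pose((x-.0825,y,z),0,0);return M@G
for p in((-.03,0,.15),(-.15,0,.15),(-.15,0,.05),(-.15,0,.016)):print(p,delta(T,tgt(*p)).round(3))
E
```

```text
(-0.03, 0, 0.15) [ 4.2699e+01  2.7200e-01 -8.7983e+01 -0.0000e+00  1.5000e-01 -1.0000e-03]
(-0.15, 0, 0.15) [ 1.61349e+02  2.03000e-01 -1.05934e+02 -0.00000e+00  1.50000e-01
 -1.00000e-03]
(-0.15, 0, 0.05) [ 1.76308e+02  2.16000e-01 -7.05900e+00 -0.00000e+00  1.50000e-01
 -1.00000e-03]
(-0.15, 0, 0.016) [ 1.81394e+02  2.21000e-01  2.65580e+01 -0.00000e+00  1.50000e-01
 -1.00000e-03]
```

Call:
carry_out(deltas="0 0 -40 0 0 0 0.5; 0 0 -90 0 0 0 0.5; 43 0 -95 0 0 0 0.5; 100 0 -105 0 0.08 0 0.5; 161 0 -106 0 0.15 0 0.5; 165 0 -80 0 0.15 0 0.5; 172 0 -40 0 0.15 0 0.5; 177 0 0 0 0.15 0 0.5; 181 0 20 0 0.15 0 0.5; 181.5 0 26.5 0 0.15 0 0.5; 181.5 0 26.5 0 0.15 0 0.5")

```text
time_s: 11.05
eef_pos: [0.5837, 0.2248, 0.0168]
eef_rot: [0.0, 0.723, 0.691, 0.0]
wrist_force: [-0.7, -0.7, 0.5]
opening: 0.5
grasp_force: 0.0
```

```bash
python3 - <<'E'
from h import *
T=tool();im=vision.camera("wrist");it=vision.camera("top");iss=vision.camera("scene");np.save("w6.npy",T)
print(T.round(4).tolist(),"tcp dock",dockpt(T[:3,3]))
a=cv2.resize(im,(400,300),interpolation=cv2.INTER_AREA);b=cv2.resize(it[140:215,170:270],(400,300),interpolation=cv2.INTER_CUBIC);c=cv2.resize(iss[170:290,180:340],(400,300),interpolation=cv2.INTER_CUBIC)
cv2.imwrite("pics/m6.png",np.vstack([np.hstack([a,b]),np.hstack([c,a*0])]))
E
```

```text
[[0.0453, 0.999, 0.001, 0.5837], [0.999, -0.0453, 0.0, 0.2248], [0.0001, 0.001, -1.0, 0.0168], [0.0, 0.0, 0.0, 1.0]] tcp dock [-0.15021445  0.00051396]
```

View pics/m6.png

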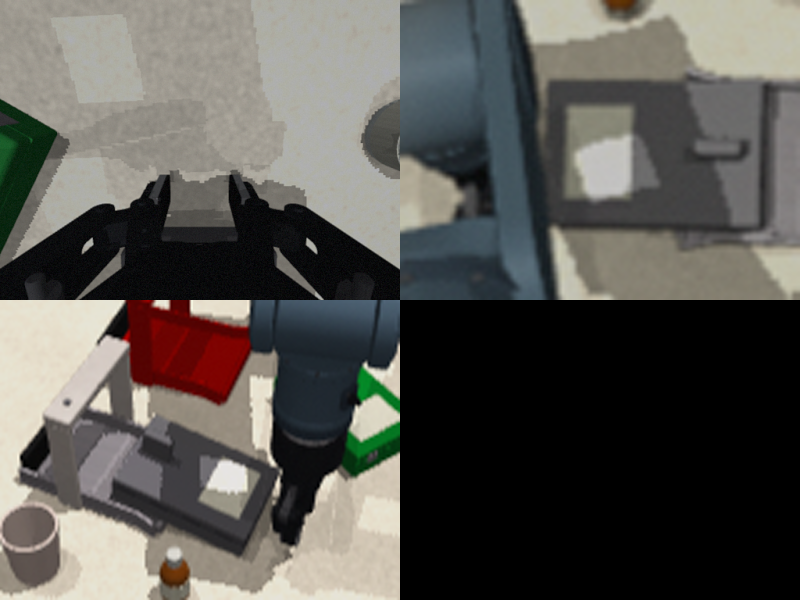

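The case rests on the sill, square and centred, with its rear on the bench and the fingers behind it. I push slowly.

Call:
carry_out(deltas="-10 -0.5 0 0 0 0 0.5; -18 -0.5 0 0 0 0 0.5; -22 -0.5 0 0 0 0 0.5; -25 -0.5 0 0 0 0 0.5; -27 -0.5 0 0 0 0 0.5; -29 -0.5 0 0 0 0 0.5; -31 -0.5 0 0 0 0 0.5; -33 -0.5 0 0 0 0 0.5; -35 -0.5 0 0 0 0 0.5; -37 -0.5 0 0 0 0 0.5")

```text
time_s: 12.45
eef_pos: [0.5809, 0.188, 0.0162]
eef_rot: [-0.0, 0.723, 0.691, 0.0]
wrist_force: [0.4, 5.3, 1.1]
opening: 0.498
grasp_force: 2.4
```

Call:
carry_out(deltas="-2 0 0 0 0 0 0.5; -4 0 0 0 0 0 0.5; -6 0 0 0 0 0 0.5; -8 0 0 0 0 0 0.5; -10 0 0 0 0 0 0.5; -12 0 0 0 0 0 0.5; -14 0 0 0 0 0 0.5; -16 0 0 0 0 0 0.5; -18 0 0 0 0 0 0.5; -20 0 0 0 0 0 0.5")

```text
time_s: 13.7
eef_pos: [0.5804, 0.1682, 0.0166]
eef_rot: [0.0, 0.723, 0.691, 0.001]
wrist_force: [-0.6, 7.5, 2.4]
opening: 0.501
grasp_force: 3.5
```

```bash
python3 - <<'E'
from h import *
T=tool();iss=vision.camera("scene");it=vision.camera("top")
c=cv2.resize(iss[170:290,180:340],(400,300),interpolation=cv2.INTER_CUBIC);b=cv2.resize(it[140:215,190:290],(400,300),interpolation=cv2.INTER_CUBIC)
cv2.imwrite("pics/m7.png",np.hstack([c,b]));print(dockpt(T[:3,3]))
E
```

```text
[-0.09351805 -0.00029388]
```

View pics/m7.png

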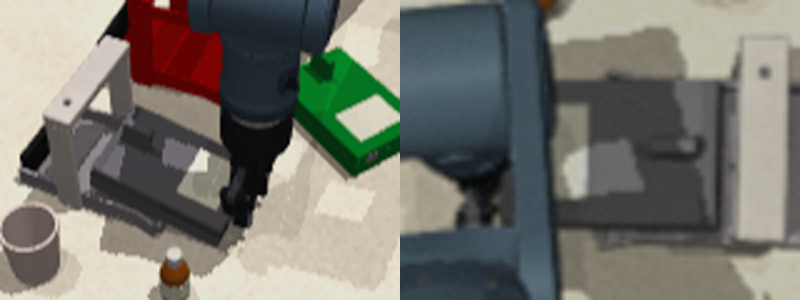

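The case is partly over the sill, lead about 86 mm in, and square to the cheeks; that was the last picture I may view, so I'll track tipping numerically by optical flow. I continue in small pushes, easing off after each.

Call:
carry_out(deltas="-2 0 0 0 0 0 0.5; -4 0 0 0 0 0 0.5; -6 0 0 0 0 0 0.5; -8 0 0 0 0 0 0.5; -8 0 0 0 0 0 0.5")

```text
time_s: 14.42
eef_pos: [0.5803, 0.1604, 0.0169]
eef_rot: [0.0, 0.723, 0.691, 0.001]
wrist_force: [0.1, 6.8, 4.0]
opening: 0.5
grasp_force: 3.6
```

```bash
cat >> h.py <<'E'
def flow(a,b,box=(225,290,255,320)):
    """mean scene-image motion (px) on the case body near dock x 0..90"""
    D=pose((0,0,0),0,0);D[:3,3]-=D[:3,:3]@[.0825,0,0];K,E=cam("scene")
    P=np.array([[x,y,.06] for x in(0.01,.04,.07) for y in(.0,.02,.04)]);uv=proj(K,E,P@D[:3,:3].T+D[:3,3])
    f=cv2.calcOpticalFlowFarneback(*[cv2.cvtColor(i,cv2.COLOR_BGR2GRAY) for i in(a,b)],None,.5,3,15,5,5,1.1,0)
    return np.array([f[int(v),int(u)] for u,v in uv]).round(1)
E
python3 - <<'E'
from h import *
K,E=cam("top");print("lead edge est at 13.7s",dockpt(back(K,E,(270,177),.065)))
T=tool();print(dockpt(T[:3,3]));cv2.imwrite("pics/f8.png",vision.camera("scene"))
E
```

```text
lead edge est at 13.7s [0.08468102 0.00060126]
[-8.56754783e-02 -2.31241793e-05]
```

Call:
carry_out(deltas="2 0 0 0 0 0 0.5; 5 0 0 0 0 0 0.5; 5 0 0 0 0 0 0.5; 5 0 0 0 0 0 0.5; 5 0 0 0 0 0 0.5")

```text
time_s: 15.1
eef_pos: [0.5797, 0.1647, 0.016]
eef_rot: [0.0, 0.723, 0.691, -0.0]
wrist_force: [-0.3, -0.6, 0.1]
opening: 0.496
grasp_force: 0.0
```

```bash
python3 - <<'E'
from h import *
b=vision.camera("scene");cv2.imwrite("pics/f9.png",b);print(flow(cv2.imread("pics/f8.png"),b).tolist())
E
```

```text
[[-3.700000047683716, -0.699999988079071], [-3.700000047683716, -1.2999999523162842], [-3.9000000953674316, -1.0], [-0.0, 3.4000000953674316], [-0.10000000149011612, 4.099999904632568], [0.6000000238418579, 3.5], [-1.2999999523162842, 2.799999952316284], [-0.699999988079071, 4.099999904632568], [-1.0, 4.199999809265137]]
```

The front has dropped into the dock. I raise the fingertips a little to clear the sill and keep pushing.

Call:
carry_out(deltas="2 0 -4 0 0 0 0.5; 2 0 -8 0 0 0 0.5; -2 0 -8 0 0 0 0.5; -5 0 -8 0 0 0 0.5; -8 0 -8 0 0 0 0.5; -11 0 -8 0 0 0 0.5; -14 0 -8 0 0 0 0.5; -17 0 -8 0 0 0 0.5; -20 0 -8 0 0 0 0.5; -23 0 -8 0 0 0 0.5; -26 0 -8 0 0 0 0.5")

```text
time_s: 16.52
eef_pos: [0.5785, 0.1388, 0.024]
eef_rot: [-0.0, 0.723, 0.691, -0.0]
wrist_force: [-0.3, 2.0, -1.5]
opening: 0.502
grasp_force: 1.0
```

Call:
carry_out(deltas="-3 0 0 0 0 0 0.5; -6 0 0 0 0 0 0.5; -9 0 0 0 0 0 0.5; -12 0 0 0 0 0 0.5; -15 0 0 0 0 0 0.5; -18 0 0 0 0 0 0.5; -21 0 0 0 0 0 0.5; -24 0 0 0 0 0 0.5; -27 0 0 0 0 0 0.5; -30 0 0 0 0 0 0.5")

```text
time_s: 17.77
eef_pos: [0.5772, 0.1087, 0.024]
eef_rot: [-0.0, 0.723, 0.691, -0.0]
wrist_force: [-0.0, 1.6, -1.4]
opening: 0.499
grasp_force: 1.0
```

```bash
python3 - <<'E'
from h import *
T=tool();b=vision.camera("scene");cv2.imwrite("pics/f10.png",b);print(dockpt(T[:3,3]),T[2,3]);cv2.imwrite("pics/t10.png",vision.camera("top"))
E
```

```text
[-0.03390626 -0.00082878] 0.02402760187262265
```

Call:
carry_out(deltas="-2 0.5 0 0 0 0 0.5; -4 0.5 0 0 0 0 0.5; -6 0.5 0 0 0 0 0.5; -8 0.5 0 0 0 0 0.5; -10 0.5 0 0 0 0 0.5; -12 0.5 0 0 0 0 0.5; -13 0.5 0 0 0 0 0.5; -14 0.5 0 0 0 0 0.5; -15 0.5 0 0 0 0 0.5")

```text
time_s: 19.0
eef_pos: [0.577, 0.0938, 0.0241]
eef_rot: [-0.0, 0.723, 0.691, -0.0]
wrist_force: [0.2, 1.4, -0.5]
opening: 0.499
grasp_force: 1.1
```

Call:
carry_out(deltas="-0.7 0 0 0 0 0 0.5; -1.4 0 0 0 0 0 0.5; -2.1 0 0 0 0 0 0.5; -2.8 0 0 0 0 0 0.5; -3.5 0 0 0 0 0 0.5")

```text
time_s: 19.62
eef_pos: [0.5769, 0.0904, 0.0241]
eef_rot: [0.0, 0.723, 0.691, -0.0]
wrist_force: [-0.0, 0.9, -1.8]
opening: 0.495
grasp_force: 1.1
```

Call:
carry_out(deltas="-0.6 0 0 0 0 0 0.5; -1.2 0 0 0 0 0 0.5; -1.8 0 0 0 0 0 0.5; -2.4 0 0 0 0 0 0.5; -3 0 0 0 0 0 0.5; -3.6 0 0 0 0 0 0.5")

```text
time_s: 20.38
eef_pos: [0.5769, 0.0869, 0.0243]
eef_rot: [0.0, 0.723, 0.691, 0.0]
wrist_force: [0.1, 4.0, 1.3]
opening: 0.498
grasp_force: 1.5
```

Call:
carry_out(deltas="-0.5 0 0 0 0 0 0.5; -1 0 0 0 0 0 0.5; -1.5 0 0 0 0 0 0.5; -2 0 0 0 0 0 0.5; -2 0 0 0 0 0 0.5")

```text
time_s: 21.0
eef_pos: [0.5768, 0.0849, 0.0242]
eef_rot: [0.0, 0.723, 0.691, 0.0]
wrist_force: [-1.5, 5.1, 3.3]
opening: 0.499
grasp_force: 2.1
```

```bash
python3 - <<'E'
from h import *
cv2.imwrite("pics/f11.png",vision.camera("scene"));cv2.imwrite("pics/t11.png",vision.camera("top"))
E
```

Call:
carry_out(deltas="2 0 0 0 0 0 0.5; 4 0 0 0 0 0 0.5; 4 0 0 0 0 0 0.5; 4 0 0 0 0 0 0.5")

```text
time_s: 21.6
eef_pos: [0.5768, 0.0887, 0.024]
eef_rot: [0.0, 0.723, 0.691, -0.0]
wrist_force: [-0.9, 0.7, 0.7]
opening: 0.503
grasp_force: 0.0
```

```bash
python3 - <<'E'
from h import *
b=vision.camera("scene");cv2.imwrite("pics/f12.png",b);cv2.imwrite("pics/t12.png",vision.camera("top"));print(flow(cv2.imread("pics/f11.png"),b).tolist())
print("f10-f11",flow(cv2.imread("pics/f10.png"),cv2.imread("pics/f11.png")).tolist())
E
```

```text
[[1.2000000476837158, 0.4000000059604645], [1.0, 0.30000001192092896], [0.8999999761581421, 0.10000000149011612], [0.699999988079071, 0.20000000298023224], [0.699999988079071, 0.10000000149011612], [0.6000000238418579, 0.20000000298023224], [0.10000000149011612, 0.10000000149011612], [0.10000000149011612, 0.10000000149011612], [0.0, 0.0]]
f10-f11 [[-7.699999809265137, -0.699999988079071], [-7.400000095367432, -1.0], [-7.5, -0.800000011920929], [-6.699999809265137, -0.6000000238418579], [-6.5, -0.800000011920929], [-6.400000095367432, -0.6000000238418579], [-6.5, -0.8999999761581421], [-6.400000095367432, -1.0], [-4.800000190734863, -0.20000000298023224]]
```

Call:
carry_out(deltas="-1.5 0 0 0 0 0 0.5; -3 0 0 0 0 0 0.5; -3.5 0 0 0 0 0 0.5; -4 0 0 0 0 0 0.5; -4 0 0 0 0 0 0.5")

```text
time_s: 22.32
eef_pos: [0.5767, 0.0849, 0.0241]
eef_rot: [-0.0, 0.723, 0.691, -0.0]
wrist_force: [0.5, 1.0, -0.1]
opening: 0.501
grasp_force: 0.4
```

Call:
carry_out(deltas="-0.4 0 0 0 0 0 0.5; -0.8 0 0 0 0 0 0.5; -1 0 0 0 0 0 0.5; -1 0 0 0 0 0 0.5")

```text
time_s: 22.82
eef_pos: [0.5766, 0.0839, 0.0241]
eef_rot: [-0.0, 0.723, 0.691, -0.0]
wrist_force: [0.2, 3.6, 1.3]
opening: 0.498
grasp_force: 1.6
```

Call:
carry_out(deltas="-0.4 0 0 0 0 0 0.5; -0.8 0 0 0 0 0 0.5; -1 0 0 0 0 0 0.5; -1 0 0 0 0 0 0.5")

```text
time_s: 23.32
eef_pos: [0.5766, 0.0836, 0.0241]
eef_rot: [-0.0, 0.723, 0.691, 0.0]
wrist_force: [0.8, 7.4, 0.8]
opening: 0.498
grasp_force: 3.3
```

Call:
carry_out(deltas="-0.4 0 0 0 0 0 0.5; -0.8 0 0 0 0 0 0.5; -1 0 0 0 0 0 0.5; -1 0 0 0 0 0 0.5")

```text
time_s: 23.82
eef_pos: [0.5768, 0.0834, 0.0241]
eef_rot: [-0.001, 0.723, 0.691, 0.001]
wrist_force: [2.4, 10.6, -0.6]
opening: 0.5
grasp_force: 5.2
```

It has stalled at about 10 N against the stop. I ease off, then check flatness by touching the lid's rear lightly: it should be at 45 mm if flat and about 54 mm if it is still on the sill.

Call:
carry_out(deltas="1 0 0 0 0 0 0.5; 3 0 0 0 0 0 0.5; 10 0 0 0 0 0 0.5; 15 0 -10 0 0 0 0.7; 15 0 -45 0 0 0 1; -10 0 -45 0 0 0 1; -28 0 -43 0 0 0 1; -28 0 -38 0 0 0 1; -28 0 -36 0 0 0 1; -28 0 -34 0 0 0 1; -28 0 -34 0 0 0 1")

```text
time_s: 25.2
eef_pos: [0.5749, 0.0544, 0.0576]
eef_rot: [-0.0, 0.723, 0.691, -0.0]
wrist_force: [-0.7, -0.1, -0.3]
opening: -0.0
grasp_force: 0.0
```

Call:
carry_out(deltas="0 0 0.7 0 0 0 1; 0 0 1.4 0 0 0 1; 0 0 2.1 0 0 0 1; 0 0 2.8 0 0 0 1; 0 0 3.5 0 0 0 1; 0 0 4.2 0 0 0 1; 0 0 4.9 0 0 0 1; 0 0 5.6 0 0 0 1")

```text
time_s: 26.2
eef_pos: [0.5752, 0.0538, 0.0524]
eef_rot: [0.0, 0.723, 0.691, -0.0]
wrist_force: [-0.4, 0.1, 0.6]
opening: -0.001
grasp_force: 0.0
```

Call:
carry_out(deltas="0 0 0.7 0 0 0 1; 0 0 1.4 0 0 0 1; 0 0 2.1 0 0 0 1; 0 0 2.8 0 0 0 1; 0 0 3.5 0 0 0 1; 0 0 4.2 0 0 0 1; 0 0 4.9 0 0 0 1; 0 0 5.3 0 0 0 1")

```text
time_s: 27.2
eef_pos: [0.5752, 0.0538, 0.0471]
eef_rot: [-0.0, 0.723, 0.691, -0.0]
wrist_force: [-0.4, 0.0, -0.2]
opening: -0.002
grasp_force: 0.0
```

Call:
carry_out(deltas="0 0 0.5 0 0 0 1; 0 0 1 0 0 0 1; 0 0 1.5 0 0 0 1; 0 0 2 0 0 0 1; 0 0 2 0 0 0 1")

```text
time_s: 27.82
eef_pos: [0.5752, 0.0538, 0.0451]
eef_rot: [-0.0, 0.723, 0.691, -0.0]
wrist_force: [0.5, 1.2, -0.4]
opening: -0.0
grasp_force: 0.0
```

No contact even at 45.1 mm, so the rear is down and the case is flat. Next I retreat and check the gap to the sill numerically with the wrist camera.

Call:
carry_out(deltas="0 0 -30 0 0 0 1; 0 0 -60 0 0 0 1; 40 0 -110 0 0 0 1; 80 0 -160 0 0 0 1; 111 0 -205 0 0 0 0.5; 111 0 -205 0 0 0 0; 111 0 -205 0 0 0 0; 111 0 -205 0 0 0 0; 111 0 -205 0 0 0 0")

```text
time_s: 28.95
eef_pos: [0.5797, 0.1639, 0.2486]
eef_rot: [-0.001, 0.723, 0.691, -0.001]
wrist_force: [-1.6, 0.5, -0.0]
opening: 0.999
grasp_force: 0.0
```

```bash
python3 - <<'E'
from h import *
T=tool();im=vision.camera("wrist");K,E=cam("wrist",T);print(T[:3,3])
D=pose((0,0,0),0,0);D[:3,3]-=D[:3,:3]@[.0825,0,0]
ims=im.astype(float).mean(2)
T1=np.load("w1.npy");K1,E1=cam("wrist",T1);i1=cv2.imread("pics/w1.png").astype(float).mean(2)
def prof(ims,K,E,xs,z,ys=(-.035,.0,.035)):
    for y in ys:
        P=np.array([[x,y,z] for x in xs]);uv=proj(K,E,P@D[:3,:3].T+D[:3,3]).astype(np.float32)
        print("z",z,"y",y,cv2.remap(ims.astype(np.float32),uv[None,:,0],uv[None,:,1],cv2.INTER_LINEAR)[0].astype(int).tolist())
xs=np.arange(-.020,.0301,.002)
print("w1 empty dock, z=0 / now z=0 (x -20..30 step 2)");prof(i1,K1,E1,xs,0.);prof(ims,K,E,xs,0.);print("now z=.045");prof(ims,K,E,xs,.045)
# side edges: lid at z=.045 across y at dock x=.05
ys=np.arange(-.07,.0701,.002)
for x in(.03,.06):
    P=np.array([[x,y,.045] for y in ys]);uv=proj(K,E,P@D[:3,:3].T+D[:3,3]).astype(np.float32)
    r=cv2.remap(ims.astype(np.float32),uv[None,:,0],uv[None,:,1],cv2.INTER_LINEAR)[0].astype(int);print("x",x,"left -70..-40",r[:16].tolist(),"right 40..70",r[-16:].tolist())
cv2.imwrite("pics/w13.png",im)
E
```

```text
[0.57971651 0.16393423 0.24861558]
w1 empty dock, z=0 / now z=0 (x -20..30 step 2)
z 0.0 y -0.035 [175, 184, 189, 185, 174, 150, 81, 62, 104, 134, 136, 123, 103, 88, 90, 91, 91, 91, 92, 93, 91, 88, 88, 89, 89, 89]
z 0.0 y 0.0 [124, 127, 127, 127, 109, 98, 63, 48, 64, 83, 90, 83, 84, 90, 90, 92, 91, 94, 90, 91, 92, 91, 89, 90, 91, 91]
z 0.0 y 0.035 [161, 130, 125, 127, 128, 112, 65, 47, 60, 81, 91, 84, 83, 90, 91, 91, 91, 91, 90, 89, 87, 87, 89, 91, 90, 92]
z 0.0 y -0.035 [160, 162, 162, 160, 157, 132, 71, 55, 89, 118, 94, 64, 62, 52, 34, 31, 35, 42, 42, 41, 43, 39, 49, 59, 62, 63]
z 0.0 y 0.0 [117, 117, 116, 115, 113, 90, 61, 44, 58, 72, 83, 71, 65, 54, 31, 34, 30, 32, 27, 21, 30, 35, 47, 59, 63, 58]
z 0.0 y 0.035 [116, 115, 115, 117, 111, 92, 61, 45, 55, 73, 77, 63, 66, 53, 36, 36, 34, 44, 44, 41, 40, 36, 47, 56, 63, 62]
now z=.045
z 0.045 y -0.035 [114, 122, 72, 65, 45, 34, 32, 38, 42, 44, 42, 39, 52, 59, 62, 62, 61, 62, 62, 58, 63, 70, 68, 104, 112, 114]
z 0.045 y 0.0 [68, 83, 70, 65, 45, 32, 34, 30, 29, 20, 30, 36, 52, 61, 60, 59, 60, 61, 61, 56, 90, 174, 180, 180, 179, 177]
z 0.045 y 0.035 [66, 81, 66, 68, 46, 31, 33, 42, 43, 47, 45, 40, 50, 58, 61, 63, 62, 61, 62, 59, 71, 109, 120, 122, 117, 111]
x 0.03 left -70..-40 [116, 113, 106, 89, 87, 76, 81, 68, 46, 57, 62, 61, 61, 59, 65, 84] right 40..70 [61, 59, 59, 62, 59, 59, 60, 56, 69, 83, 100, 114, 115, 118, 119, 117]
x 0.06 left -70..-40 [117, 116, 120, 107, 90, 71, 67, 51, 49, 55, 61, 62, 59, 58, 61, 58] right 40..70 [92, 92, 94, 91, 64, 60, 62, 54, 57, 74, 101, 116, 114, 117, 112, 112]
```

The sill front reads −9.3 mm (true −8) and the lid's rear edge about +3.4 mm, so the rear is about 4 mm behind the sill. The case is therefore against the stop, centred to within about 1 mm, flat and released.

```bash
python3 -c "
from bench import ctrl;print(ctrl.hand_in())"
```

```text
the job is handed in; nothing more can be done
None
```

I docked the slide case and handed the job in: it lies flat behind the sill, up against the end stop, centred and released; no verdict came back, so this rests on my force readings, a height probe over the lid and a camera check.

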